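# Find the loaded sample can by its weight and bring it under the needle

## Robot

A 6-joint arm with a two-finger parallel gripper is mounted at the origin on the work surface. World frame = base frame: x ahead of the robot, y to its left, z up, the work surface at z = 0. Lengths are in m, angles in degrees, forces in N, time in s.
With the tool pointing down it reaches from about 0.4 to 0.825 m from the base axis. Payload 7 kg.
Tool frame: the origin (TCP) lies between the finger pads; the fingertips stand 11 mm ahead of it and the grasp point (between the pads) lies 8 mm behind it; z points along the fingers, y is the direction in which the jaws open and shut (so a half turn about z gives the same grasp; the last joint's range is limited). The gripper opens to 88 mm and grips with 3 to 60 N. Pads are 19 mm wide; open, the fingers measure 130 mm over their backs; the gripper's body (78 mm by 193 mm) begins 47 mm behind the grasp point.
Start: joints at [87.324, 20.546, 0.682, 0, -70.136, -16.507], TCP at [0.222, 0.637, 0.238] pointing down, gripper open.
Joint ranges: [-176.03, 176.03], [-82.01, 121.73], [-58.28, 71.71], [-173.87, 95.51], [-174.79, -0.11], [-173.66, 173.66]. Speed limits (degrees/s): [136.94, 136.94, 172.46, 180, 180, 180].

## Interface

Orientations are given as [roll, pitch, yaw] about the fixed x, y, z axes, in that order (R = Rz(yaw) Ry(pitch) Rx(roll)).
In Python, from plant import r gives the robot as it stands.
- The arm moves only by the shell command python3 -m inch 'ROWS' [OPENING] [FORCE]. ROWS is JSON, a list of rows, each an object of numbers: "x", "y", "z": the shift along the tool's x, y, z as a fraction of full scale; "yaw": the turn about the tool's z as a fraction of full scale. In form: [{"x": .., "y": .., "z": .., "yaw": ..}, ...]. A call has 1 to 5 rows; each row shifts and turns the pose as measured when the row begins, along the tool's axes as they then stand; what a row does not reach is not made up. Full scale, the value 1, is 0.025 m for a shift and 4 degrees for a turn. A row lasts 1/12 s, in which the tool goes at most 41.7 mm and 7.16 degrees, less where a joint would pass 70% of its speed; a pose out of reach is approached as far as the arm can. A call with a number of a shift or a turn outside -1 to 1 is refused whole. A call with a gripper value outside its range is refused whole. OPENING is the opening, from -1 (shut) to 1 (fully open), set as the call begins (- or left out, the last holds). The fingers move at their own pace and stop on an object; FORCE is the grip in N (left out, the last holds). Time passes only in rows, so rows that do not move let the fingers close. It gives the time, the measured TCP pose, the force and the opening at its end, in the units of the state.
- r.get_state(): the state, without advancing time (a new reading comes with each control period).
- r.capture(name): name is "scene" or "side" or "wrist"; returns (picture, depth): 400x640x3 uint8, red, green, blue; 400x640 float32, m along the optical axis (not along the pixel's ray), 0 where there is no reading.
- r.camera_info(name): a dict with "mtx" (3x3 intrinsics, pixels), "pose" (4x4, takes a point from camera to world coordinates). Camera axes: x right, y down, z forward; pixel columns grow to the right and rows downward; lengths in m; the calibration is good to about 2 mm. A picture is of the moment at which its call begins: read the wrist's pose just before it. camera_info takes no time and is no camera call; for the wrist camera it gives the pose at the moment of the call.
- r.close_job(): hands the job in, once; it reports no verdict.
The state is a dict: "time_s": time; "joints": joint angles; "qd": joint speeds; "joint_torque": joint torques, N m; "tcp_pos": TCP position; "eef_rot": TCP orientation; "contact_force": force on the tool from outside, world axes, zero at the start; "moment": the same for the moment, N m; "gripper_width": finger opening in m.
Only numpy, scipy, OpenCV 4.12 (cv2) and the standard library are available. Lean on these libraries where they do the work, as an engineer would, in place of code of your own. Each camera call takes 0.05 s, during which the arm holds its last target. There are 200 camera calls.

## Task

One of the three look-alike cans in the sloping rack still has a metal core in it and is clearly heavier: lift them to feel which. Set that can down gently, upright, lid up, on the pad of the needle sampler's carriage, then slide the carriage until the needle tip is over the grey septum in the middle of its lid. Leave the two empty cans resting in the rack's cradles, do not drop a can or bump the needle, and leave the bottle, jar, small vials and beaker where they stand.

Things in the scene. Friction and masses are not known exactly. Their poses are not given: they have to be found in the camera images.
- rack: Fixed white rack, base 150 x 245 mm, 90 mm tall; three V cradles in a row along its y axis, centres at y = -85, 0, 85 mm. Origin: middle of its base on the bench, z up, -x is its front, towards the robot. It may stand left or right of the robot. A can at rest in it leans 0.45 rad (26 deg) from vertical, lid towards the rack's -x: underside centre at x 40, z 45 mm, can centre at x 20, z 85 mm (rack frame).
- can_1_mid (a point): Closed aluminium can 1 of three that look alike: cylinder 44 mm across, 90 mm tall, dark band below its flat lid. The point is its centre, half-way up (45 mm from either end); its z axis runs along the can towards the lid.  One can, any of the three, has a metal core loose at its bottom end and weighs 320 to 410 g in all; the other two weigh about 110 g.
- can_1_top (a point): Centre of the lid of can 1: the marked spot, a grey septum disc 14 mm across.
- can_2_mid (a point): Closed aluminium can 2 of three that look alike: cylinder 44 mm across, 90 mm tall, dark band below its flat lid. The point is its centre, half-way up (45 mm from either end); its z axis runs along the can towards the lid.  Cradle: V strips under the can from 7 to 49 mm from its bottom end, on the rack's -x side, and a ledge under its bottom end.
- can_2_top (a point): Centre of the lid of can 2: the marked spot, a grey septum disc 14 mm across.
- can_3_mid (a point): Closed aluminium can 3 of three that look alike: cylinder 44 mm across, 90 mm tall, dark band below its flat lid. The point is its centre, half-way up (45 mm from either end); its z axis runs along the can towards the lid.  Nothing holds a can from above or on its two sides along the row (41 mm free to the next can): it lifts straight up out of its cradle.
- can_3_top (a point): Centre of the lid of can 3: the marked spot, a grey septum disc 14 mm across.
- needle_tip (a point): Tip of the sampler's fixed vertical needle, 150 mm above the bench, pointing down: 15 mm above the lid of a can standing on the pad. It hangs from a fixed arm 30 mm wide (top 255 mm above the bench, underside 195 mm) on a column 45 x 60 mm at the sampler's +x.
- needle: The needle itself, with its hub: 46 mm long, 12 mm across at the hub; origin at its tip, z up, axes those of the sampler.
- sampler: Fixed needle sampler, white base 190 mm (x, from -77 to +113 mm) by 310 mm (y). Origin: under the middle of the base, on the bench, on the carriage's line of travel (which is its y axis); z up; -x is its front, towards the robot. The needle stands over its x = 0, y = +105 mm. Its place and yaw vary, and it may be left or right of the robot.
- pad (a point): Centre of the top face of the carriage's flat black rubber pad, 64 x 64 mm, 45 mm above the bench. The can stands here, on the flat. Axes those of the sampler.
- handle (a point): Point on the carriage's upright black handle post, 18 mm across, free from 27 to 101 mm above the bench; the point lies on its axis 80 mm above the bench, 87 mm from the pad's centre along the sampler's -y.
- carriage (a joint): Carriage travel in m along the sampler's +y, 0 to 0.165: 0 at the loading end; the pad's centre is under the needle at 0.140. About 1.5 N of friction; it stays where it is left.
- bottle: Bystander: brown glass bottle with white cap, 48 mm across, 115 mm tall, upright between the rack and the sampler; origin at the centre of its underside.
- jar: Bystander: white plastic jar, 56 mm across, 60 mm tall, upright between the fronts of the rack and the sampler; origin at the centre of its underside.
- vial_1: Bystander: small brown glass vial, 22 mm across, 40 mm tall, standing behind the rack (on the side away from the robot); origin at the centre of its underside.
- vial_2: Bystander: another such small vial behind the rack, 22 mm across, 40 mm tall; origin at the centre of its underside.
- beaker: Bystander: empty glass beaker, 60 mm across, 75 mm tall, standing behind the sampler; origin at the centre of its underside.
Mind the look-alikes: they are no part of the job. What is shaped like the part that bears can_3_mid but blue or green is not meant.

How it is judged:
By the outcome, as a careful person would: the job done as asked, in the order asked, and still so for the second after the job is handed in, with the robot touching nothing.
It also fails if it takes over 72 s, if anything falls off the work surface, if the arm or the gripper's body presses on something with over 40 N, if the wrist force passes 120 N, or if a joint passes its speed limit or range.

## Working session

There is one attempt and no reset: what is moved stays moved. The work goes in short steps, Python scripts to look and compute and a shell command to move; the robot and the scene stay as the last step left them, time stands still between calls to the robot, and variables do not carry over. Pictures are saved under pics/ and viewed, about 8 in all and at most 12, crops included, and the job is handed in when it is done.

```bash
ls; mkdir -p pics; python3 - <<'E'
from plant import r
import cv2,numpy as np
s=r.get_state();print(s)
for n in ["scene","side"]:
    p,d=r.capture(n);cv2.imwrite(f"pics/{n}0.png",p[:,:,::-1]);np.savez(f"pics/{n}0.npz",p=p,d=d,**r.camera_info(n))
    print(r.camera_info(n))
E
```

```text
pics
{'time_s': 0.0, 'joints': array([ 8.73245795e+01,  2.05901426e+01,  6.33601927e-01, -1.98515050e-02,
       -7.01337905e+01, -1.65075434e+01]), 'qd': array([-0.00186271, -0.00175599,  0.08376851, -0.00544901, -0.01585278,
       -0.04325827]), 'joint_torque': array([ 8.00305043e-04, -5.82725143e+01,  2.93046194e+01,  6.99711487e+00,
        7.08613690e-03, -1.62446686e-04]), 'tcp_pos': array([0.22165953, 0.63707916, 0.23663678]), 'eef_rot': array([ 1.79908089e+02, -7.77678483e-03, -1.91897183e+01]), 'contact_force': array([ 0.02403841, -0.05244705,  0.53497716]), 'moment': array([0.05926545, 0.00687812, 0.04650995]), 'gripper_width': 0.08743501739824898}
{'mtx': array([[464.87620237,   0.        , 317.00919004],
       [  0.        , 464.87620237, 204.99842359],
       [  0.        ,   0.        ,   1.        ]]), 'pose': array([[ 0.81632657,  0.32162646, -0.4797576 ,  1.1246901 ],
       [ 0.57732475, -0.42915574,  0.69463766, -0.84230124],
       [ 0.01752312, -0.84402712, -0.53601415,  0.75316176],
       [ 0.        ,  0.        ,  0.        ,  1.        ]])}
{'mtx': array([[360.82619739,   0.        , 317.61086592],
       [  0.        , 360.82619739, 204.54515015],
       [  0.        ,   0.        ,   1.        ]]), 'pose': array([[-0.76994775, -0.43186851,  0.4697553 ,  0.13883665],
       [-0.63777601,  0.54453346, -0.54472477,  0.49775528],
       [-0.02054801, -0.71900827, -0.69469769,  0.73544485],
       [ 0.        ,  0.        ,  0.        ,  1.        ]])}
```

View pics/scene0.png

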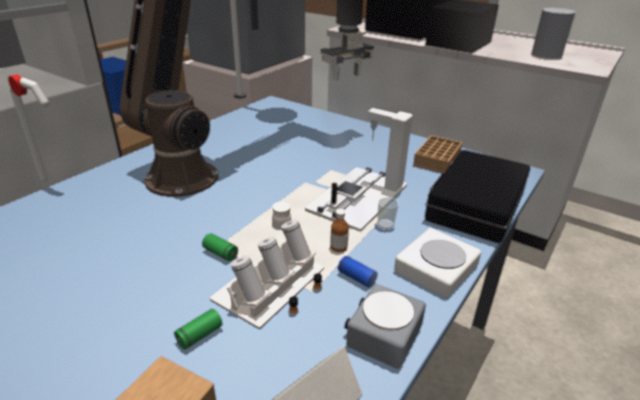

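View pics/side0.png

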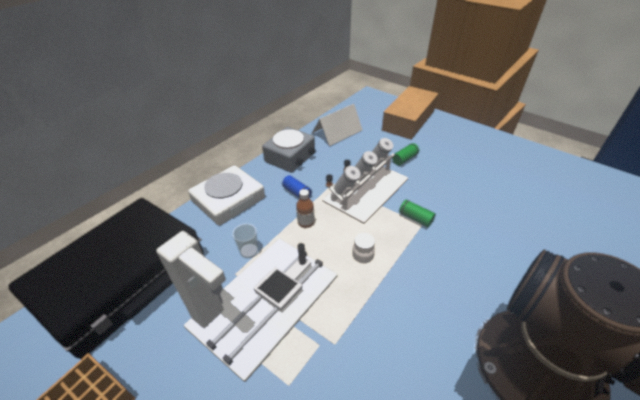

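The white cans are at scene (247,280), (272,258) and (294,240). They could be confused with the green cylinders at (219,246) and (198,328) and the blue one at (357,270), all lying on the bench, so I'm choosing the white ones in the rack. The sampler is at about (360,195), with its handle at (334,195) and needle at (374,130). Next I'll build a fused top-down map.

```bash
cat > h.py <<'E'
import numpy as np,cv2
def cloud(f):
    q=np.load(f);p,d,K,T=q['p'],q['d'],q['mtx'],q['pose']
    v,u=np.mgrid[:400,:640];X=np.stack([(u-K[0,2])/K[0,0]*d,(v-K[1,2])/K[1,1]*d,d],-1)
    W=X@T[:3,:3].T+T[:3,3];W[d<=0]=np.nan
    return p,W
E
python3 - <<'E'
from h import *
for n,pts in [("scene",[(247,262),(243,263),(268,241),(291,224),(334,186),(350,188),(374,139),(375,110),(341,213),(281,209),(294,301),(318,279),(388,215)]),("side",[(352,174),(369,158),(386,145),(302,246),(278,288),(304,194),(365,241),(347,162),(329,180)])]:
    p,W=cloud(f"pics/{n}0.npz")
    for u,v in pts: print(n,u,v,W[v,u].round(3),p[v,u])
ims=[]
for n in ["scene","side"]:
    p,W=cloud(f"pics/{n}0.npz");P=W.reshape(-1,3);C=p.reshape(-1,3)
    ok=np.isfinite(P[:,0])&(P[:,2]>-.02)&(P[:,2]<.3);P=P[ok];C=C[ok];o=np.argsort(P[:,2]);P=P[o];C=C[o]
    im=np.zeros((450,400,3),np.uint8)   # x: 0.25..0.95 up ; y
    S=560
    r_=(450-(P[:,0]-.15)*S).astype(int);c=(200-(P[:,1]-0.0)*S).astype(int)
    k=(r_>=0)&(r_<450)&(c>=0)&(c<400)
    for a in(0,1):
        for b in(0,1): im[np.clip(r_[k]+a,0,449),np.clip(c[k]+b,0,399)]=C[k][:,::-1]
    ims.append(im)
cv2.imwrite("pics/top.png",np.hstack(ims))
E
```

```text
scene 247 262 [ 0.581 -0.306  0.133] [153 149 147]
scene 243 263 [ 0.576 -0.314  0.133] [179 173 172]
scene 268 241 [ 0.568 -0.224  0.132] [199 195 192]
scene 291 224 [ 0.57  -0.144  0.134] [199 194 191]
scene 334 186 [0.52  0.116 0.099] [23 22 24]
scene 350 188 [0.518 0.209 0.048] [91 92 96]
scene 374 139 [0.353 0.656 0.002] [152 174 196]
scene 375 110 [0.511 0.339 0.253] [231 229 226]
scene 341 213 [ 0.625 -0.013  0.117] [223 218 213]
scene 281 209 [ 0.439 -0.022  0.062] [241 238 235]
scene 294 301 [ 0.67  -0.264  0.041] [33 32 33]
scene 318 279 [ 0.67  -0.174  0.039] [24 24 24]
scene 388 215 [0.679 0.148 0.047] [124 132 136]
side 352 174 [ 0.554 -0.128  0.125] [188 188 188]
side 369 158 [nan nan nan] [175 173 174]
side 386 145 [ 0.555 -0.297  0.125] [190 189 191]
side 302 246 [0.51  0.126 0.1  ] [67 70 72]
side 278 288 [0.504 0.217 0.045] [66 66 64]
side 304 194 [0.609 0.005 0.117] [216 217 216]
side 365 241 [ 0.425 -0.006  0.058] [232 233 232]
side 347 162 [ 0.661 -0.256  0.038] [54 58 62]
side 329 180 [ 0.655 -0.157  0.032] [56 57 60]
```

View pics/top.png

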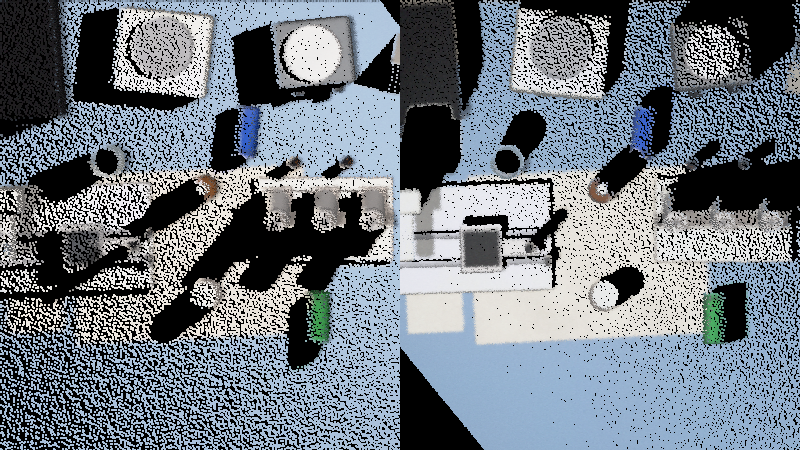

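The map shows the rack and sampler nearly square to the world axes. The rack lids are at x≈0.555, with y≈-0.13, -0.21 and -0.30. The pad is near (0.51, 0.21) and the handle near (0.515, 0.12). I'll raise the arm, square it up, and look from close by.

```bash
cat > rel.py <<'E'
import sys,numpy as np
from plant import r
s=r.get_state();p=s['tcp_pos'];y=np.radians(s['eef_rot'][2])
t=[float(a) for a in sys.argv[1:]]
d=np.array(t[:3])-p
print('t',round(s['time_s'],2),'tcp',p.round(4),'rot',s['eef_rot'].round(2),'F',s['contact_force'].round(2),'w',round(s['gripper_width'],4))
c,n=np.cos(y),np.sin(y)
u=np.array([c*d[0]+n*d[1],n*d[0]-c*d[1],-d[2]])/.025
print('units x %.2f y %.2f z %.2f'%tuple(u), 'yaw %.2f'%(-((t[3]-np.degrees(y)+180)%360-180)/4) if len(t)>3 else '')
E
python3 -m inch '[{"z":-1,"yaw":-1},{"z":-1,"yaw":-1},{"z":-1,"yaw":-1},{"z":-1,"yaw":-1},{"z":-1,"yaw":-0.8}]' 0.36 20; python3 rel.py 0.5 -0.21 0.36 0
```

```text
t 0.1 tcp [0.2217 0.6371 0.2367] rot [ 1.7991e+02 -1.0000e-02 -1.9190e+01] F [-0.57 -0.51  0.13] w 0.0876
units x 21.65 y 28.34 z -4.93 yaw -4.80validation failed for argument at $[0]...
```

```bash
python3 -m inch '[{"x":0,"y":0,"z":-1,"yaw":-1},{"x":0,"y":0,"z":-1,"yaw":-1},{"x":0,"y":0,"z":-1,"yaw":-1},{"x":0,"y":0,"z":-1,"yaw":-1},{"x":0,"y":0,"z":-1,"yaw":-0.8}]' 0.36 20; python3 rel.py 0.5 -0.21 0.36 0
```

```text
time_s: 0.52
tcp_pos: [0.2206, 0.6338, 0.3553]
eef_rot: [178.8, 0.3, 0.7]
contact_force: [-0.0, 0.4, 0.4]
gripper_width: 0.0616
t 0.52 tcp [0.2206 0.6338 0.3553] rot [178.83   0.28   0.69] F [-0.02  0.44  0.43] w 0.0616
units x 10.77 y 33.88 z -0.19 yaw 0.17
```

```bash
for i in 1 2 3 4 5 6; do python3 -m inch '[{"x":0.32,"y":1,"z":0,"yaw":0},{"x":0.32,"y":1,"z":0,"yaw":0},{"x":0.32,"y":1,"z":0,"yaw":0},{"x":0.32,"y":1,"z":0,"yaw":0},{"x":0.32,"y":1,"z":0,"yaw":0}]' | grep -E "tcp|rot"; done; python3 - <<'E'
from plant import r
import cv2,numpy as np
ci=r.camera_info("wrist");p,d=r.capture("wrist");cv2.imwrite("pics/w1.png",p[:,:,::-1]);np.savez("pics/w1.npz",p=p,d=d,**ci);print(ci)
E
python3 rel.py 0.5 -0.21 0.36 0
```

```text
tcp_pos: [0.2625, 0.5107, 0.3597]
eef_rot: [179.1, 0.2, 1.2]
tcp_pos: [0.3057, 0.3791, 0.3599]
eef_rot: [178.9, 0.3, 1.2]
tcp_pos: [0.3485, 0.2474, 0.3611]
eef_rot: [178.8, 0.4, 1.3]
tcp_pos: [0.3909, 0.1161, 0.3628]
eef_rot: [178.9, 0.4, 1.4]
tcp_pos: [0.4334, -0.015, 0.3646]
eef_rot: [178.9, 0.5, 1.4]
tcp_pos: [0.4762, -0.1461, 0.3657]
eef_rot: [179.0, 0.5, 1.4]
{'mtx': array([[321.81677362,   0.        , 321.25865769],
       [  0.        , 321.81677362, 192.83463036],
       [  0.        ,   0.        ,   1.        ]]), 'pose': array([[ 0.02514409, -0.95910397, -0.28193502,  0.5504009 ],
       [-0.99952856, -0.01914905, -0.02399949, -0.14089962],
       [ 0.01761922,  0.28240555, -0.95913329,  0.51162639],
       [ 0.        ,  0.        ,  0.        ,  1.        ]])}
t 3.07 tcp [ 0.4773 -0.149   0.3652] rot [178.91   0.6    1.38] F [ 2.3  -2.59  1.43] w 0.0593
units x 0.85 y 2.46 z 0.21 yaw 0.35
```

View pics/w1.png

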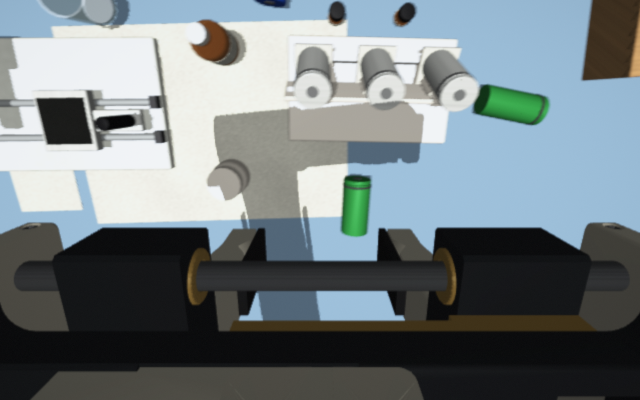

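The wrist view shows three white cans with septa at (312,92), (386,93) and (460,95). The pad is at about (65,120), the handle's top at about (100,124), and the green decoys lie apart.

```bash
python3 - <<'E'
from h import *
p,W=cloud("pics/w1.npz");q=np.load("pics/w1.npz");K,T=q['mtx'],q['pose']
def ray(u,v,z):
    d=T[:3,:3]@np.array([(u-K[0,2])/K[0,0],(v-K[1,2])/K[1,1],1]);return (T[:3,3]+d*(z-T[2,3])/d[2]).round(4)
for u,v in [(312,92),(386,93),(460,95)]: print('lid',ray(u,v,.1255),np.nanmedian(W[v-3:v+4,u-3:u+4].reshape(-1,3),0).round(4))
# pad: dark quad in region, depth z
g=p[:,:,:].max(2); m=np.zeros_like(g);m[85:155,30:97]=(g[85:155,30:97]<60)
m=cv2.morphologyEx(m,cv2.MORPH_OPEN,np.ones((5,5)))
n,l,st,c=cv2.connectedComponentsWithStats(m);i=1+st[1:,4].argmax();print(st[i],c[i]);print('pad',ray(*c[i],.045),np.nanmedian(W[l==i],0).round(4),cv2.minAreaRect(np.argwhere(l==i)[:,::-1].astype(np.float32)))
for u,v in [(98,124),(102,124),(133,121)]: print('h',ray(u,v,.101),W[v,u].round(4))
for u,v in [(157,38),(172,166),(288,37),(289,139),(446,142),(460,40)]: print('corner',ray(u,v,.01),W[v,u].round(4))
# needle from scene/side: points with z in .15-.26 near sampler
for n in("scene0","side0"):
    p,W=cloud(f"pics/{n}.npz");k=(W[...,2]>.24)&(W[...,2]<.27)&(W[...,0]>.4)&(W[...,0]<.75)&(W[...,1]>.2)&(W[...,1]<.5)
    P=W[k];print(n,k.sum(),np.percentile(P,[2,50,98],axis=0).round(3).tolist())
E
```

```text
lid [ 0.557  -0.1369  0.1255] [ 0.557  -0.1369  0.1258]
lid [ 0.558  -0.222   0.1255] [ 0.5581 -0.2221  0.1262]
lid [ 0.558  -0.3081  0.1255] [ 0.558  -0.3079  0.1258]
[  38   99   52   45 1935] [ 64.00155039 120.52248062]
pad [0.5115 0.2099 0.045 ] [0.5115 0.2106 0.0442] ((63.58917999267578, 120.496826171875), (44.79286575317383, 49.89675521850586), 87.95458984375)
h [0.5129 0.1271 0.101 ] [0.5128 0.1276 0.1003]
h [0.513  0.1223 0.101 ] [0.513  0.1225 0.1006]
h [0.5176 0.0838 0.101 ] [0.5129 0.116  0.0422]
corner [0.6261 0.0842 0.01  ] [0.6275 0.0881 0.0012]
corner [0.4423 0.0825 0.01  ] [0.4412 0.0846 0.0052]
corner [ 0.6326 -0.1004  0.01  ] [ 0.6326 -0.1004  0.0102]
corner [ 0.4887 -0.1014  0.01  ] [ 0.4885 -0.1013  0.0085]
corner [ 0.4897 -0.3464  0.01  ] [ 0.4884 -0.3508 -0.0007]
corner [ 0.6356 -0.3469  0.01  ] [ 6.372e-01 -3.508e-01  4.000e-04]
scene0 382 [[0.497, 0.319, 0.241], [0.58, 0.336, 0.252], [0.618, 0.374, 0.257]]
side0 1549 [[0.49, 0.325, 0.242], [0.569, 0.351, 0.25], [0.612, 0.379, 0.255]]
```

```bash
python3 -m inch '[{"x":0.7,"y":-0.1,"z":0.9,"yaw":0.25},{"x":0.7,"y":-0.1,"z":0.9,"yaw":0},{"x":0.7,"y":-0.1,"z":0.9,"yaw":0},{"x":0.7,"y":-0.1,"z":0.9,"yaw":0},{"x":0.7,"y":-0.1,"z":0.9,"yaw":0}]' >/dev/null;  python3 -m inch '[{"x":0.2,"y":0,"z":0.9,"yaw":0},{"x":0.2,"y":0,"z":0.9,"yaw":0},{"x":0,"y":0,"z":0.9,"yaw":0},{"x":0,"y":0,"z":0,"yaw":0},{"x":0,"y":0,"z":0,"yaw":0}]'; python3 rel.py 0.567 -0.137 0.1 0.3
```

```text
time_s: 3.9
tcp_pos: [0.5764, -0.1436, 0.1743]
eef_rot: [178.9, 0.7, -0.2]
contact_force: [0.7, 0.1, 1.9]
gripper_width: 0.0593
t 3.9 tcp [ 0.5764 -0.1436  0.1743] rot [ 1.7888e+02  7.5000e-01 -1.6000e-01] F [0.68 0.05 1.91] w 0.0593
units x -0.38 y -0.26 z 2.97 yaw -0.11
```

```bash
python3 -m inch '[{"x":-0.4,"y":-0.26,"z":0,"yaw":-0.1},{"x":0,"y":0,"z":0,"yaw":0},{"x":0,"y":0,"z":0,"yaw":0}]'; python3 rel.py 0.567 -0.137 0.1 0.3;  python3 -m inch '[{"x":0,"y":0,"z":0.7,"yaw":0},{"x":0,"y":0,"z":0.7,"yaw":0},{"x":0,"y":0,"z":0.6,"yaw":0},{"x":0,"y":0,"z":0,"yaw":0}]'; python3 rel.py 0.567 -0.137 0.1 0.3
```

```text
time_s: 4.15
tcp_pos: [0.5662, -0.1366, 0.177]
eef_rot: [178.9, 0.7, 0.3]
contact_force: [0.4, 0.4, 1.7]
gripper_width: 0.0592
t 4.15 tcp [ 0.5662 -0.1366  0.177 ] rot [178.86   0.66   0.29] F [0.43 0.44 1.73] w 0.0592
units x 0.03 y 0.02 z 3.08 yaw -0.00
time_s: 4.48
tcp_pos: [0.5693, -0.137, 0.1339]
eef_rot: [178.9, -0.2, 0.4]
contact_force: [-0.6, -0.2, 0.0]
gripper_width: 0.0595
t 4.48 tcp [ 0.5693 -0.137   0.1339] rot [ 1.7888e+02 -1.7000e-01  3.9000e-01] F [-0.58 -0.18  0.01] w 0.0595
units x -0.09 y 0.00 z 1.36 yaw 0.02
```

```bash
python3 -m inch '[{"x":-0.1,"y":0,"z":0.7,"yaw":0},{"x":0,"y":0,"z":0.6,"yaw":0},{"x":0,"y":0,"z":0.1,"yaw":0},{"x":0,"y":0,"z":0,"yaw":0},{"x":0,"y":0,"z":0,"yaw":0}]'; python3 rel.py 0.567 -0.137 0.1 0.3;  python3 -m inch '[{"x":0,"y":0,"z":0,"yaw":0},{"x":0,"y":0,"z":0,"yaw":0},{"x":0,"y":0,"z":0,"yaw":0},{"x":0,"y":0,"z":0,"yaw":0},{"x":0,"y":0,"z":0,"yaw":0}]' -1 20; python3 rel.py 0.567 -0.137 0.1 0.3
```

```text
time_s: 4.9
tcp_pos: [0.571, -0.1376, 0.1065]
eef_rot: [178.8, -0.8, 0.5]
contact_force: [-0.3, 0.6, -0.2]
gripper_width: 0.0595
t 4.9 tcp [ 0.571  -0.1376  0.1065] rot [178.84  -0.8    0.51] F [-0.34  0.55 -0.15] w 0.0595
units x -0.16 y -0.03 z 0.26 yaw 0.05
time_s: 5.32
tcp_pos: [0.5741, -0.1368, 0.1116]
eef_rot: [178.9, -1.3, 0.5]
contact_force: [0.2, -0.4, -1.7]
gripper_width: 0.0439
t 5.32 tcp [ 0.5741 -0.1368  0.1116] rot [178.88  -1.25   0.55] F [ 0.22 -0.43 -1.73] w 0.0439
units x -0.29 y 0.00 z 0.47 yaw 0.06
```

```bash
python3 -m inch '[{"x":-0.05,"y":0,"z":-0.4,"yaw":0},{"x":-0.05,"y":0,"z":-0.4,"yaw":0},{"x":0,"y":0,"z":0,"yaw":0},{"x":0,"y":0,"z":0,"yaw":0}]';python3 rel.py 0.567 -0.137 0.1 0.3; for i in 1 2 3 4 5; do python3 -m inch '[{"x":0,"y":0,"z":0.04,"yaw":0}]' | grep -E "tcp|force|width" | tr '\n' ' ';python3 -c "
from plant import r
s=r.get_state();print(s['joint_torque'].round(2),s['moment'].round(2),s['eef_rot'].round(2))"; done
```

```text
time_s: 5.65
tcp_pos: [0.5703, -0.1368, 0.1338]
eef_rot: [178.9, -1.2, 0.5]
contact_force: [0.1, 0.1, -0.7]
gripper_width: 0.0439
t 5.65 tcp [ 0.5703 -0.1368  0.1338] rot [178.86  -1.18   0.54] F [ 0.15  0.06 -0.69] w 0.0439
units x -0.13 y 0.01 z 1.35 yaw 0.06
tcp_pos: [0.5706, -0.1368, 0.1335] contact_force: [-0.8, -0.3, -0.1] gripper_width: 0.0439 [-1.000e-02 -4.928e+01  2.550e+01  6.020e+00 -1.000e-02 -0.000e+00] [ 0.01  0.06 -0.02] [178.86  -1.25   0.54]
tcp_pos: [0.5705, -0.1369, 0.1325] contact_force: [0.2, 0.4, -0.5] gripper_width: 0.0439 [ 2.000e-02 -4.972e+01  2.581e+01  6.130e+00  1.000e-01 -0.000e+00] [0.02 0.16 0.01] [178.86  -1.26   0.54]
tcp_pos: [0.5705, -0.1369, 0.1313] contact_force: [0.3, -0.5, -0.9] gripper_width: 0.0438 [  0.   -49.62  25.59   6.07   0.1   -0.  ] [ 0.05  0.1  -0.  ] [178.87  -1.26   0.53]
tcp_pos: [0.5703, -0.137, 0.1299] contact_force: [0.1, -0.4, -1.5] gripper_width: 0.0432 [  0.   -49.68  25.55   6.06   0.11  -0.  ] [0.04 0.09 0.05] [178.86  -1.23   0.53]
tcp_pos: [0.5702, -0.137, 0.1285] contact_force: [-0.3, 0.3, -1.7] gripper_width: 0.0436 [ -0.   -49.68  25.44   6.04   0.11  -0.  ] [0.09 0.1  0.02] [178.86  -1.2    0.52]
```

```bash
python3 -m inch '[{"x":0,"y":0,"z":0.35,"yaw":0},{"x":0,"y":0,"z":0.25,"yaw":0},{"x":0,"y":0,"z":0.1,"yaw":0},{"x":0,"y":0,"z":0.04,"yaw":0}]';for i in 1 2 3; do python3 -m inch '[{"x":0,"y":0,"z":0.1,"yaw":0}]' | grep -E "tcp|force|width" | tr '\n' ' ';python3 -c "
from plant import r
s=r.get_state();print(s['joint_torque'].round(2),s['moment'].round(2),s['eef_rot'].round(2))"; done
```

```text
time_s: 6.4
tcp_pos: [0.574, -0.1369, 0.1104]
eef_rot: [178.8, -1.6, 0.6]
contact_force: [-6.2, 4.6, 24.8]
gripper_width: 0.044
tcp_pos: [0.5747, -0.1367, 0.1101] contact_force: [-10.4, 9.3, 31.0] gripper_width: 0.0438 [ -4.55 -32.33  19.2    5.35   3.86  -0.05] [3.6  4.1  0.08] [178.81  -1.63   0.7 ]
tcp_pos: [0.5749, -0.1365, 0.11] contact_force: [-10.4, 8.6, 28.2] gripper_width: 0.0439 [-2.900e+00 -3.509e+01  2.100e+01  5.190e+00  3.860e+00 -1.000e-02] [2.83 4.29 0.  ] [178.78  -1.68   0.77]
tcp_pos: [0.5749, -0.1363, 0.11] contact_force: [-10.8, 6.4, 26.3] gripper_width: 0.0436 [-2.000e+00 -3.591e+01  2.124e+01  4.880e+00  3.690e+00  3.000e-02] [ 2.08  4.02 -0.04] [178.74  -1.71   0.83]
```

```bash
python3 -m inch '[{"x":-0.03,"y":0,"z":-0.06,"yaw":0},{"x":0,"y":0,"z":0,"yaw":0}]' | grep -E "tcp|force"; python3 -m inch '[{"x":0,"y":0,"z":0.04,"yaw":0},{"x":0,"y":0,"z":0.04,"yaw":0},{"x":0,"y":0,"z":0.04,"yaw":0},{"x":0,"y":0,"z":0.04,"yaw":0}]' 0.36; python3 -m inch '[{"x":0,"y":0,"z":-0.6,"yaw":0},{"x":0,"y":0,"z":-1,"yaw":0},{"x":0,"y":0,"z":-1,"yaw":0},{"x":0,"y":0,"z":0,"yaw":0}]' ; python3 rel.py 0.57 -0.222 0.175 0.3
```

```text
tcp_pos: [0.5737, -0.1362, 0.1123]
contact_force: [0.1, 0.5, -0.5]
time_s: 7.15
tcp_pos: [0.573, -0.1366, 0.1063]
eef_rot: [178.7, -1.6, 0.8]
contact_force: [0.3, -0.0, 0.2]
gripper_width: 0.0589
time_s: 7.48
tcp_pos: [0.5693, -0.1357, 0.1689]
eef_rot: [178.7, -1.1, 0.8]
contact_force: [0.4, -0.2, 0.4]
gripper_width: 0.0594
t 7.48 tcp [ 0.5693 -0.1357  0.1689] rot [178.67  -1.06   0.8 ] F [ 0.38 -0.2   0.44] w 0.0594
units x -0.02 y 3.45 z -0.24 yaw 0.12
```

```bash
python3 -m inch '[{"x":0,"y":0.8,"z":-0.2,"yaw":0.1},{"x":0,"y":0.9,"z":0,"yaw":0},{"x":0,"y":0.9,"z":0,"yaw":0},{"x":0,"y":0.8,"z":0,"yaw":0},{"x":0,"y":0,"z":0,"yaw":0}]' | grep tcp; python3 -m inch '[{"x":0,"y":0,"z":0,"yaw":0}]';python3 rel.py 0.569 -0.222 0.102 0.3
```

```text
tcp_pos: [0.5714, -0.2226, 0.1764]
time_s: 7.98
tcp_pos: [0.5712, -0.2234, 0.1758]
eef_rot: [178.7, -1.2, 0.5]
contact_force: [0.0, -0.8, 0.2]
gripper_width: 0.0595
t 7.98 tcp [ 0.5712 -0.2234  0.1758] rot [178.68  -1.19   0.49] F [ 0.04 -0.83  0.2 ] w 0.0595
units x -0.09 y -0.06 z 2.95 yaw 0.05
```

```bash
python3 -m inch '[{"x":-0.2,"y":-0.06,"z":0.8,"yaw":0},{"x":-0.1,"y":0,"z":0.8,"yaw":0},{"x":-0.1,"y":0,"z":0.8,"yaw":0},{"x":-0.1,"y":0,"z":0.5,"yaw":0},{"x":0,"y":0,"z":0.2,"yaw":0}]'; python3 rel.py 0.569 -0.222 0.104 0.3
```

```text
time_s: 8.4
tcp_pos: [0.5613, -0.2224, 0.0958]
eef_rot: [178.7, -1.4, 0.5]
contact_force: [0.2, 0.2, 0.4]
gripper_width: 0.0594
t 8.4 tcp [ 0.5613 -0.2224  0.0958] rot [178.66  -1.4    0.48] F [0.17 0.21 0.37] w 0.0594
units x 0.31 y -0.01 z -0.33 yaw 0.05
```

```bash
python3 -m inch '[{"x":0.3,"y":0,"z":-0.33,"yaw":0},{"x":0,"y":0,"z":0,"yaw":0}]'|grep tcp; python3 -m inch '[{"x":0,"y":0,"z":0.03,"yaw":0},{"x":0,"y":0,"z":0.03,"yaw":0},{"x":0,"y":0,"z":0.03,"yaw":0},{"x":0,"y":0,"z":0.03,"yaw":0},{"x":0,"y":0,"z":0,"yaw":0}]' -1 20 | grep -E "tcp|width"; python3 -m inch '[{"x":0,"y":0,"z":-0.4,"yaw":0},{"x":0,"y":0,"z":-0.4,"yaw":0},{"x":0,"y":0,"z":0,"yaw":0},{"x":0,"y":0,"z":0,"yaw":0}]'; for i in 1 2 3; do python3 -m inch '[{"x":0,"y":0,"z":0.02,"yaw":0}]' | grep -E "tcp|force|width" | tr '\n' ' ';echo; done
```

```text
tcp_pos: [0.5684, -0.2212, 0.1032]
tcp_pos: [0.5711, -0.2206, 0.1039]
gripper_width: 0.0441
time_s: 9.32
tcp_pos: [0.5693, -0.2198, 0.1248]
eef_rot: [178.7, -1.3, 0.5]
contact_force: [0.4, -0.7, -3.8]
gripper_width: 0.0439
tcp_pos: [0.5695, -0.2198, 0.1248] contact_force: [-0.7, 0.4, -3.0] gripper_width: 0.0446 
tcp_pos: [0.5694, -0.2198, 0.1243] contact_force: [-0.6, -0.1, -4.7] gripper_width: 0.0444 
tcp_pos: [0.5692, -0.2198, 0.1235] contact_force: [0.5, -0.4, -2.3] gripper_width: 0.044
```

Can 1 read about -1.0 N and can 2 about -3.4 N, so can 2 is the heavy one. I'll carry it high towards the pad.

```bash
for i in 1 ; do python3 -m inch '[{"x":0,"y":0,"z":-0.5,"yaw":0},{"x":0,"y":0,"z":-0.9,"yaw":0},{"x":0,"y":0,"z":-1,"yaw":0},{"x":0,"y":0,"z":-1,"yaw":0},{"x":0,"y":0,"z":-1,"yaw":0}]' 2>&1 | grep tcp; done;  python3 -m inch '[{"x":0,"y":-0.3,"z":-1,"yaw":0},{"x":-0.1,"y":-0.6,"z":-0.5,"yaw":0},{"x":-0.1,"y":-0.8,"z":0,"yaw":0},{"x":-0.1,"y":-0.8,"z":0,"yaw":0},{"x":-0.1,"y":-0.8,"z":0,"yaw":0}]' | grep tcp; python3 -m inch '[{"x":-0.2,"y":-0.8,"z":0,"yaw":0},{"x":-0.2,"y":-0.8,"z":0,"yaw":0},{"x":-0.2,"y":-0.8,"z":0,"yaw":0},{"x":-0.2,"y":-0.8,"z":0,"yaw":0},{"x":-0.1,"y":-0.8,"z":0,"yaw":0}]'; python3 rel.py 0.51 0.21 0.25 1
```

```text
tcp_pos: [0.5613, -0.2164, 0.2273]
tcp_pos: [0.5522, -0.1343, 0.2702]
time_s: 10.82
tcp_pos: [0.5269, -0.0298, 0.266]
eef_rot: [178.8, -0.7, 0.1]
contact_force: [1.0, 0.1, -3.3]
gripper_width: 0.0441
t 10.82 tcp [ 0.5269 -0.0298  0.266 ] rot [ 1.7885e+02 -6.5000e-01  6.0000e-02] F [ 0.97  0.11 -3.31] w 0.0441
units x -0.66 y -9.59 z 0.64 yaw -0.23
```

```bash
python3 -m inch '[{"x":0,"y":-0.8,"z":0,"yaw":-0.1},{"x":0,"y":-0.8,"z":0,"yaw":-0.1},{"x":0,"y":-0.8,"z":0,"yaw":0},{"x":0,"y":-0.8,"z":0,"yaw":0},{"x":0,"y":-0.8,"z":0,"yaw":0}]' |grep tcp; python3 -m inch '[{"x":-0.1,"y":-0.8,"z":0,"yaw":0},{"x":-0.1,"y":-0.8,"z":0,"yaw":0},{"x":-0.1,"y":-0.8,"z":0,"yaw":0},{"x":-0.1,"y":-0.8,"z":0,"yaw":0},{"x":-0.1,"y":-0.8,"z":0,"yaw":0}]'|grep tcp; python3 -m inch '[{"x":-0.1,"y":-0.7,"z":0,"yaw":0},{"x":-0.1,"y":-0.3,"z":0,"yaw":0},{"x":0,"y":0,"z":0,"yaw":0}]'; python3 rel.py 0.51 0.21 0.2 1
python3 - <<'E'
from plant import r
import cv2,numpy as np
o=[]
for n,(x,y) in [("scene",(350,120)),("side",(280,255))]:
    p,d=r.capture(n);ci=r.camera_info(n);np.savez(f"pics/{n}1.npz",p=p,d=d,**ci)
    a=p[max(0,y-95):y+95,x-95:x+95,::-1]; o.append(cv2.resize(a,(400,400),interpolation=cv2.INTER_CUBIC))
cv2.imwrite("pics/hover.png",np.hstack(o))
E
```

```text
tcp_pos: [0.5229, 0.075, 0.2625]
tcp_pos: [0.5068, 0.1797, 0.2583]
time_s: 11.9
tcp_pos: [0.5, 0.2088, 0.2561]
eef_rot: [178.8, -0.2, 1.0]
contact_force: [-0.2, 0.1, -3.4]
gripper_width: 0.0442
t 11.9 tcp [0.5    0.2088 0.2561] rot [178.82  -0.25   1.02] F [-0.24  0.1  -3.42] w 0.0442
units x 0.40 y -0.04 z 2.24 yaw 0.00
```

View pics/hover.png

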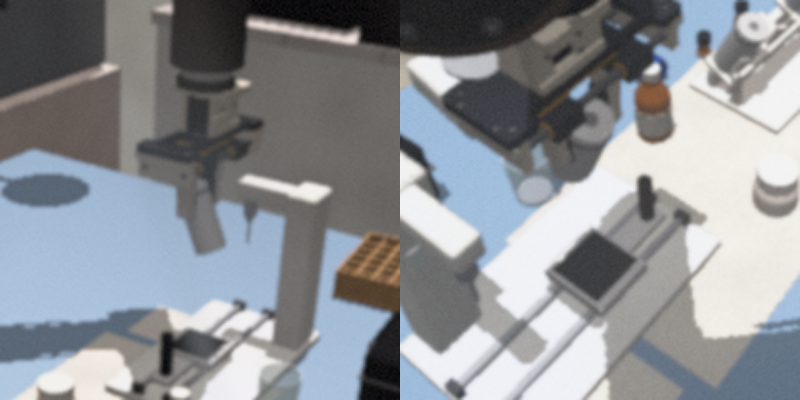

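The can hangs in the grip, still leaning with its bottom towards +x, above the pad. I'll measure its lean and the height of its lowest edge from the clouds.

```bash
python3 - <<'E'
from h import *
for n in("scene1","side1"):
    p,W=cloud(f"pics/{n}.npz");k=(abs(W[...,0]-.51)<.06)&(abs(W[...,1]-.209)<.03)&(W[...,2]>.165)&(W[...,2]<.245)
    P=W[k];print(n,len(P),P.min(0).round(3),P.max(0).round(3))
    for z in np.arange(.165,.245,.01):
        Q=P[(P[:,2]>=z)&(P[:,2]<z+.01)]
        if len(Q)>5: print(round(z+.005,3),len(Q),np.percentile(Q[:,0],[3,50,97]).round(4),np.percentile(Q[:,1],[3,50,97]).round(4))
E
```

```text
scene1 250 [0.49  0.185 0.195] [0.546 0.223 0.245]
0.2 17 [0.5086 0.5206 0.5331] [0.1863 0.1903 0.196 ]
0.21 53 [0.5075 0.534  0.5437] [0.1862 0.1926 0.2167]
0.22 63 [0.5046 0.5289 0.54  ] [0.1867 0.1933 0.2158]
0.23 62 [0.499  0.5253 0.5361] [0.1868 0.1936 0.2155]
0.24 55 [0.4974 0.5208 0.5308] [0.186  0.1945 0.2173]
side1 203 [0.48  0.202 0.19 ] [0.537 0.231 0.245]
0.19 14 [0.5028 0.5078 0.5172] [0.2037 0.2198 0.2284]
0.2 41 [0.4992 0.5084 0.53  ] [0.2099 0.2256 0.2309]
0.21 48 [0.4952 0.5089 0.5306] [0.2091 0.2282 0.2311]
0.22 38 [0.4896 0.4983 0.5102] [0.2083 0.2247 0.2303]
0.23 30 [0.4859 0.4917 0.5017] [0.2075 0.2232 0.2294]
0.24 32 [0.4805 0.4855 0.4933] [0.2032 0.2212 0.2281]
```

```bash
python3 -m inch '[{"x":-0.2,"y":-0.05,"z":0.7,"yaw":0},{"x":-0.2,"y":0,"z":0.9,"yaw":0},{"x":-0.1,"y":0,"z":0.9,"yaw":0},{"x":-0.1,"y":0,"z":0.9,"yaw":0},{"x":0,"y":0,"z":0.5,"yaw":0}]' |grep tcp; python3 -m inch '[{"x":0,"y":0,"z":0,"yaw":0},{"x":0,"y":0,"z":0,"yaw":0}]'|grep tcp; python3 rel.py 0.486 0.21 0.118 1
```

```text
tcp_pos: [0.4884, 0.2037, 0.1597]
tcp_pos: [0.4872, 0.2006, 0.1571]
t 12.58 tcp [0.4872 0.2006 0.1571] rot [178.86  -0.45   0.7 ] F [-0.73  0.62 -3.18] w 0.0441
units x -0.04 y -0.37 z 1.56 yaw -0.08
```

```bash
python3 -m inch '[{"x":-0.05,"y":-0.4,"z":0.5,"yaw":-0.1},{"x":0,"y":0,"z":0.5,"yaw":0},{"x":0,"y":0,"z":0.4,"yaw":0},{"x":0,"y":0,"z":0,"yaw":0},{"x":0,"y":0,"z":0,"yaw":0}]' |grep tcp; python3 rel.py 0.486 0.21 0.111 1
```

```text
tcp_pos: [0.4899, 0.2098, 0.1261]
t 13.0 tcp [0.4899 0.2098 0.1261] rot [179.07  -0.82   0.99] F [-0.23  0.81 -3.61] w 0.0443
units x -0.15 y -0.01 z 0.60 yaw -0.00
```

```bash
python3 -m inch '[{"x":-0.2,"y":-0.02,"z":0.2,"yaw":0},{"x":-0.05,"y":0,"z":0.15,"yaw":0},{"x":0,"y":0,"z":0.1,"yaw":0}]' |grep -E "tcp|force"; for i in 1 2; do python3 -m inch '[{"x":0,"y":0,"z":0.1,"yaw":0}]' |grep -E "tcp|force";done;  python3 rel.py 0.486 0.21 0.111 1
```

```text
tcp_pos: [0.4847, 0.2105, 0.1165]
contact_force: [-0.5, 0.5, -3.9]
tcp_pos: [0.4847, 0.2106, 0.1142]
contact_force: [-0.3, 0.8, -4.4]
tcp_pos: [0.4852, 0.2107, 0.1124]
contact_force: [-4.9, -1.7, 21.3]
t 13.42 tcp [0.4852 0.2107 0.1124] rot [179.24  -1.09   1.01] F [-4.91 -1.7  21.34] w 0.044
units x 0.03 y 0.03 z 0.05 yaw 0.00
```

```bash
python3 -m inch '[{"x":0,"y":0,"z":-0.04,"yaw":0},{"x":0,"y":0,"z":0,"yaw":0}]' -1 8 |grep -E "tcp|force|width"; python3 -m inch '[{"x":0.2,"y":0,"z":0,"yaw":0},{"x":0.2,"y":0,"z":0,"yaw":0}]' |grep -E "tcp|force|width";  python3 rel.py 0.486 0.21 0.111 1
```

```text
tcp_pos: [0.4856, 0.2111, 0.1137]
contact_force: [0.2, -0.7, -3.9]
gripper_width: 0.0446
tcp_pos: [0.4954, 0.2112, 0.1139]
contact_force: [0.7, -0.3, -3.6]
gripper_width: 0.0446
t 13.75 tcp [0.4954 0.2112 0.1139] rot [179.28  -1.13   1.07] F [ 0.72 -0.31 -3.58] w 0.0446
units x -0.38 y 0.04 z 0.12 yaw 0.02
```

```bash
python3 -m inch '[{"x":-0.35,"y":0.02,"z":0.02,"yaw":0},{"x":-0.05,"y":0,"z":0.04,"yaw":0}]' |grep -E "tcp|force|width"; python3 -m inch '[{"x":0,"y":0,"z":0.05,"yaw":0}]' |grep -E "tcp|force"; python3 -m inch '[{"x":0.15,"y":0,"z":0.03,"yaw":0}]' |grep -E "tcp|force|width"; python3 -m inch '[{"x":0.2,"y":0,"z":0.03,"yaw":0}]' |grep -E "tcp|force|width"
```

```text
tcp_pos: [0.4875, 0.2111, 0.1126]
contact_force: [-2.2, -1.8, 5.9]
gripper_width: 0.0445
tcp_pos: [0.4884, 0.2115, 0.1124]
contact_force: [-1.7, -1.2, 10.4]
tcp_pos: [0.4925, 0.2117, 0.1127]
contact_force: [-1.2, -0.9, 3.5]
gripper_width: 0.0446
tcp_pos: [0.498, 0.2119, 0.1127]
contact_force: [-0.8, -0.1, 1.4]
gripper_width: 0.0444
```

```bash
for i in 1 2; do python3 -m inch '[{"x":0.22,"y":0,"z":0.05,"yaw":0}]' |grep -E "tcp|force"; done;  for i in 1 2; do python3 -m inch '[{"x":0.18,"y":0,"z":0.07,"yaw":0}]' |grep -E "tcp|force|width"; done
python3 - <<'E'
from plant import r
import cv2,numpy as np
o=[]
for n,(x,y) in [("scene",(350,160)),("side",(280,265))]:
    p,d=r.capture(n);ci=r.camera_info(n);np.savez(f"pics/{n}2.npz",p=p,d=d,**ci)
    a=p[max(0,y-65):y+65,x-65:x+65,::-1]; o.append(cv2.resize(a,(400,400),interpolation=cv2.INTER_CUBIC))
cv2.imwrite("pics/piv.png",np.hstack(o))
E
python3 rel.py 0.521 0.21 0.11 1
```

```text
tcp_pos: [0.5042, 0.2122, 0.1121]
contact_force: [-0.6, -0.3, 2.1]
tcp_pos: [0.5105, 0.2124, 0.1111]
contact_force: [-0.1, -1.1, 0.4]
tcp_pos: [0.5161, 0.2126, 0.1096]
contact_force: [0.0, -2.6, 4.4]
gripper_width: 0.0443
tcp_pos: [0.5216, 0.2127, 0.1084]
contact_force: [-4.7, -0.5, 11.0]
gripper_width: 0.045
t 14.6 tcp [0.522  0.2128 0.1082] rot [179.41  -1.6    1.22] F [-2.06  0.23  4.66] w 0.0445
units x -0.04 y 0.11 z -0.07 yaw 0.06
```

View pics/piv.png

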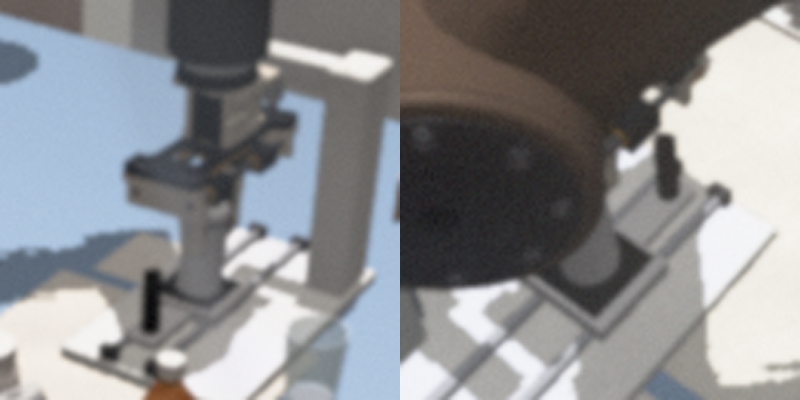

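The can now stands nearly upright on the pad (left panel about (205,270), right panel (590,250)). I'll check the lean numerically.

```bash
python3 - <<'E'
from h import *
for n in("scene2","side2"):
    p,W=cloud(f"pics/{n}.npz");k=(abs(W[...,0]-.51)<.04)&(abs(W[...,1]-.211)<.028)&(W[...,2]>.05)&(W[...,2]<.14)
    P=W[k]
    for z in np.arange(.05,.14,.01):
        Q=P[(P[:,2]>=z)&(P[:,2]<z+.01)]
        if len(Q)>5: print(n,round(z+.005,3),len(Q),np.percentile(Q[:,0],[3,50,97]).round(4),np.percentile(Q[:,1],[3,50,97]).round(4))
E
```

```text
scene2 0.055 45 [0.5015 0.5234 0.5416] [0.1864 0.1956 0.2183]
scene2 0.065 46 [0.4965 0.5249 0.5367] [0.1906 0.1967 0.2177]
scene2 0.075 41 [0.5008 0.5269 0.5373] [0.1899 0.1966 0.2136]
scene2 0.085 43 [0.5083 0.5273 0.5378] [0.1888 0.1965 0.2181]
scene2 0.095 23 [0.5174 0.5339 0.5384] [0.191 0.201 0.217]
scene2 0.105 24 [0.5303 0.5342 0.5401] [0.1867 0.2035 0.2368]
scene2 0.115 29 [0.5291 0.5354 0.5396] [0.1844 0.2031 0.2344]
scene2 0.125 22 [0.5311 0.5356 0.5419] [0.1906 0.2034 0.2229]
scene2 0.135 48 [0.5239 0.5333 0.5407] [0.1864 0.2102 0.2368]
side2 0.055 49 [0.4922 0.4967 0.5198] [0.2034 0.2258 0.2348]
side2 0.065 57 [0.4926 0.4972 0.5148] [0.199  0.224  0.2345]
side2 0.075 51 [0.4936 0.4981 0.5099] [0.199  0.223  0.2341]
side2 0.085 36 [0.4943 0.4962 0.5039] [0.2051 0.2212 0.2314]
side2 0.095 36 [0.4941 0.4968 0.5008] [0.2005 0.2171 0.2273]
side2 0.105 25 [0.495  0.4968 0.514 ] [0.1848 0.2082 0.2188]
side2 0.115 17 [0.4966 0.5126 0.5158] [0.1834 0.1874 0.2084]
side2 0.135 6 [0.5108 0.5119 0.5121] [0.1833 0.185  0.1876]
```

```bash
python3 -m inch '[{"x":-0.12,"y":0,"z":0,"yaw":0},{"x":-0.03,"y":0,"z":0.02,"yaw":0}]' |grep -E "tcp|force"; python3 -m inch '[{"x":0,"y":0,"z":0.02,"yaw":0},{"x":0,"y":0,"z":0.02,"yaw":0}]' -1 4|grep -E "tcp|force"; python3 -m inch '[{"x":0,"y":0,"z":0.02,"yaw":0},{"x":0,"y":0,"z":0.02,"yaw":0},{"x":0,"y":0,"z":0.02,"yaw":0}]' 0.2|grep -E "tcp|force|width";  python3 -m inch '[{"x":0,"y":0,"z":-0.05,"yaw":0},{"x":0,"y":0,"z":-0.05,"yaw":0}]' 0.36 ; python3 rel.py 0.521 0.21 0.11 1
```

```text
tcp_pos: [0.5196, 0.2129, 0.1077]
contact_force: [-4.4, -1.1, 11.9]
tcp_pos: [0.5199, 0.2128, 0.107]
contact_force: [-2.6, -0.4, 5.7]
tcp_pos: [0.5201, 0.2129, 0.1047]
contact_force: [-0.1, -0.1, -0.0]
gripper_width: 0.0523
time_s: 15.35
tcp_pos: [0.5198, 0.2127, 0.1064]
eef_rot: [179.4, -1.6, 1.2]
contact_force: [0.3, 0.3, -0.0]
gripper_width: 0.0581
t 15.35 tcp [0.5198 0.2127 0.1064] rot [179.38  -1.57   1.17] F [ 0.27  0.31 -0.04] w 0.0581
units x 0.05 y 0.11 z -0.14 yaw 0.04
```

```bash
python3 -m inch '[{"x":0,"y":0,"z":-0.4,"yaw":0},{"x":0,"y":0,"z":-0.8,"yaw":0},{"x":0,"y":0,"z":-1,"yaw":0},{"x":0,"y":0,"z":-1,"yaw":0},{"x":0,"y":0,"z":-1,"yaw":0}]' |grep -E "tcp"; python3 -m inch '[{"x":0,"y":0.6,"z":-0.5,"yaw":0},{"x":0,"y":0.8,"z":-0.5,"yaw":0},{"x":0,"y":0.8,"z":0,"yaw":0},{"x":0,"y":0.8,"z":0,"yaw":0},{"x":0,"y":0.5,"z":0,"yaw":0}]' ; python3 rel.py 0.513 0.1245 0.22 91; python3 - <<'E'
from plant import r
import cv2,numpy as np
print(r.get_state()['joints'].round(1))
r.get_state();ci=r.camera_info("wrist");p,d=r.capture("wrist");cv2.imwrite("pics/w2.png",p[:,:,::-1]);np.savez("pics/w2.npz",p=p,d=d,**ci)
E
```

```text
tcp_pos: [0.5139, 0.2116, 0.2116]
time_s: 16.18
tcp_pos: [0.5183, 0.1258, 0.2517]
eef_rot: [179.4, -1.8, 1.5]
contact_force: [0.3, 0.3, -0.3]
gripper_width: 0.0598
t 16.18 tcp [0.5183 0.1258 0.2517] rot [179.43  -1.84   1.46] F [ 0.35  0.31 -0.26] w 0.0598
units x -0.21 y 0.05 z 1.27 yaw -22.39
[ 35.8   5.6 -17.8   1.7 -65.4  54.9]
```

View pics/w2.png

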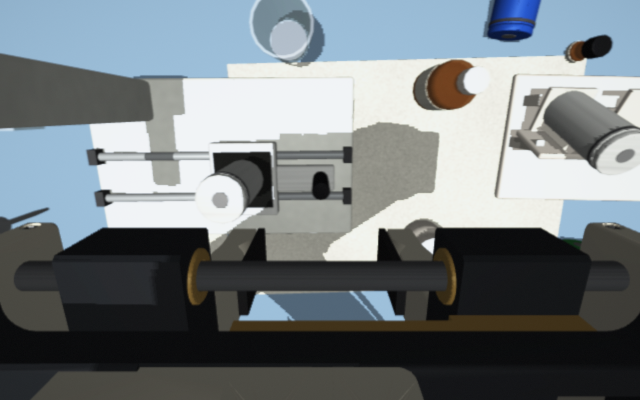

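The can stands upright on the pad with its septum at (221,200). The handle top is at (320,183), and the needle is at the left edge, about (25,217).

```bash
python3 - <<'E'
from h import *
p,W=cloud("pics/w2.npz");q=np.load("pics/w2.npz");K,T=q['mtx'],q['pose']
def ray(u,v,z):
    d=T[:3,:3]@np.array([(u-K[0,2])/K[0,0],(v-K[1,2])/K[1,1],1]);return (T[:3,3]+d*(z-T[2,3])/d[2]).round(4)
print('lid',ray(221,200,.135),np.nanmedian(W[195:206,216:227].reshape(-1,3),0).round(4))
L=W[180:218,198:244].reshape(-1,3);L=L[(abs(L[:,2]-.135)<.008)];c=np.linalg.lstsq(np.c_[L[:,:2],np.ones(len(L))],L[:,2],rcond=None)[0];print('lid mean',L.mean(0).round(4),'tilt deg x,y',np.degrees(c[:2]).round(2))
for uv in [(208,141),(276,141),(279,213)]: print('pad corner',uv,ray(*uv,.04),W[uv[1],uv[0]].round(4))
H=W[168:202,308:334].reshape(-1,3);H=H[abs(H[:,2]-.1)<.006];print('handle top',H.mean(0).round(4),len(H))
for uv in [(92,157),(350,155),(92,198),(348,196)]: print('rail',ray(*uv,.025),W[uv[1],uv[0]].round(4))
for n in ("scene0","side0"):
  p,W=cloud(f"pics/{n}.npz");k=(W[...,2]>.15)&(W[...,2]<.193)&(abs(W[...,0]-.505)<.04)&(abs(W[...,1]-.35)<.04)
  for v,u in np.argwhere(k)[:25]: print(n,u,v,W[v,u].round(3))
E
```

```text
lid [0.5118 0.2108 0.135 ] [0.5118 0.2107 0.135 ]
lid mean [0.513  0.2114 0.1344] tilt deg x,y [-0.45  0.59]
pad corner (208, 141) [0.5525 0.2507 0.04  ] [0.5501 0.2593 0.0144]
pad corner (276, 141) [0.5544 0.1756 0.04  ] [0.552  0.179  0.0131]
pad corner (279, 213) [0.4708 0.1728 0.04  ] [0.4628 0.1758 0.0149]
handle top [0.5141 0.1264 0.0999] 267
rail [0.5294 0.3911 0.025 ] [0.5297 0.3899 0.0268]
rail [0.5389 0.0912 0.025 ] [0.5391 0.0914 0.0266]
rail [0.4799 0.3983 0.025 ] [ 4.728e-01  4.163e-01 -1.000e-04]
rail [0.4893 0.0913 0.025 ] [0.4898 0.0915 0.0268]
scene0 372 128 [0.504 0.344 0.193]
scene0 373 128 [0.505 0.347 0.192]
scene0 375 128 [0.511 0.35  0.192]
scene0 373 129 [0.508 0.343 0.19 ]
scene0 374 129 [0.51  0.346 0.19 ]
scene0 375 129 [0.512 0.349 0.19 ]
scene0 373 130 [0.506 0.347 0.186]
scene0 374 130 [0.51  0.346 0.187]
scene0 373 131 [0.506 0.348 0.182]
scene0 373 132 [0.507 0.347 0.179]
scene0 373 133 [0.505 0.35  0.174]
scene0 373 134 [0.507 0.348 0.172]
scene0 373 135 [0.508 0.346 0.17 ]
scene0 373 136 [0.509 0.345 0.167]
scene0 373 137 [0.507 0.349 0.162]
scene0 3
[... 177 characters left out ...]
 [0.502 0.35  0.187]
side0 219 294 [0.505 0.347 0.181]
side0 218 295 [0.508 0.349 0.177]
side0 219 295 [0.506 0.348 0.178]
side0 220 295 [0.506 0.346 0.176]
side0 219 296 [0.506 0.348 0.175]
side0 220 296 [0.506 0.347 0.173]
side0 219 297 [0.506 0.349 0.172]
side0 220 297 [0.506 0.347 0.171]
side0 219 298 [0.507 0.349 0.168]
side0 220 298 [0.506 0.348 0.168]
side0 221 298 [0.506 0.346 0.166]
side0 220 299 [0.506 0.349 0.166]
side0 221 299 [0.506 0.347 0.163]
side0 220 300 [0.507 0.349 0.161]
side0 221 300 [0.506 0.347 0.161]
side0 221 301 [0.506 0.348 0.157]
side0 222 301 [0.506 0.346 0.156]
side0 221 302 [0.507 0.349 0.155]
side0 222 302 [0.505 0.347 0.154]
side0 222 303 [0.505 0.348 0.152]
```

```bash
for i in 1 2 3 4; do python3 -m inch '[{"x":0,"y":0,"z":0,"yaw":1},{"x":0,"y":0,"z":0,"yaw":1},{"x":0,"y":0,"z":0,"yaw":1},{"x":0,"y":0,"z":0,"yaw":1},{"x":0,"y":0,"z":0,"yaw":1}]' |grep -E "tcp|rot"; done; python3 rel.py 0.513 0.1245 0.18 -89
```

```text
tcp_pos: [0.5178, 0.1229, 0.2539]
eef_rot: [-179.8, -2.0, -19.5]
tcp_pos: [0.5175, 0.1236, 0.2548]
eef_rot: [-179.2, -1.7, -40.6]
tcp_pos: [0.5172, 0.1244, 0.2557]
eef_rot: [-178.6, -1.3, -61.7]
tcp_pos: [0.5169, 0.1253, 0.2565]
eef_rot: [-178.3, -0.7, -82.7]
t 17.9 tcp [0.5169 0.1253 0.2565] rot [-178.31   -0.72  -82.72] F [0.57 0.33 0.28] w 0.0595
units x 0.01 y 0.16 z 3.06 yaw 1.57
```

```bash
python3 -m inch '[{"x":0,"y":0.1,"z":0.7,"yaw":0.7},{"x":0,"y":0,"z":0.8,"yaw":0.65},{"x":0,"y":0,"z":0.8,"yaw":0},{"x":0,"y":0,"z":0.8,"yaw":0},{"x":0,"y":0,"z":0,"yaw":0}]' 0.2 |grep -E "tcp|rot"; python3 -m inch '[{"x":0,"y":0,"z":0,"yaw":0}]' |grep tcp; python3 rel.py 0.514 0.126 0.115 -88.2
```

```text
tcp_pos: [0.5179, 0.1259, 0.1792]
eef_rot: [-178.0, -0.4, -88.7]
tcp_pos: [0.5179, 0.1258, 0.1793]
t 18.4 tcp [0.5179 0.1258 0.1793] rot [-178.06   -0.45  -88.7 ] F [0.21 0.3  1.11] w 0.0523
units x -0.01 y 0.16 z 2.57 yaw -0.13
```

```bash
python3 -m inch '[{"x":0,"y":0.16,"z":0.7,"yaw":-0.1},{"x":0,"y":0,"z":0.8,"yaw":0},{"x":0,"y":0,"z":0.8,"yaw":0},{"x":0,"y":0,"z":0.2,"yaw":0},{"x":0,"y":0,"z":0,"yaw":0}]' |grep -E "tcp|force"; python3 rel.py 0.514 0.126 0.083 -88.2
```

```text
tcp_pos: [0.5199, 0.1279, 0.1221]
contact_force: [0.6, -0.1, -0.6]
t 18.82 tcp [0.5199 0.1279 0.1221] rot [-177.6    -0.28  -88.17] F [ 0.56 -0.1  -0.59] w 0.0526
units x 0.07 y 0.24 z 1.56 yaw 0.01
```

```bash
python3 -m inch '[{"x":0.07,"y":0.3,"z":0.5,"yaw":0},{"x":0,"y":0.05,"z":0.6,"yaw":0},{"x":0,"y":0.05,"z":0.4,"yaw":0},{"x":0,"y":0,"z":0.1,"yaw":0},{"x":0,"y":0,"z":0,"yaw":0}]' |grep -E "tcp|force"; python3 rel.py 0.514 0.126 0.083 -88.2
```

```text
tcp_pos: [0.5162, 0.1283, 0.0879]
contact_force: [0.2, -0.1, 0.5]
t 19.23 tcp [0.5162 0.1283 0.0879] rot [-1.771e+02 -8.000e-02 -8.807e+01] F [ 0.22 -0.05  0.53] w 0.0524
units x 0.09 y 0.09 z 0.20 yaw 0.03
```

```bash
python3 -m inch '[{"x":0.05,"y":0.08,"z":0.05,"yaw":0},{"x":0,"y":0,"z":0.03,"yaw":0},{"x":0,"y":0,"z":0.03,"yaw":0},{"x":0,"y":0,"z":0.03,"yaw":0},{"x":0,"y":0,"z":0.03,"yaw":0}]' -1 5 |grep -E "tcp|force|width"; python3 -m inch '[{"x":0,"y":0,"z":0.03,"yaw":0},{"x":-0.1,"y":0,"z":0.03,"yaw":0},{"x":-0.15,"y":0,"z":0.03,"yaw":0},{"x":-0.2,"y":0,"z":0.03,"yaw":0},{"x":-0.2,"y":0,"z":0.03,"yaw":0}]' |grep -E "tcp|force|width"; python3 rel.py 0.510 0.263 0.083 -88.2
```

```text
tcp_pos: [0.5164, 0.1281, 0.0869]
contact_force: [-0.5, -0.6, 0.2]
gripper_width: 0.025
tcp_pos: [0.5135, 0.1417, 0.0851]
contact_force: [-3.3, -2.3, 8.9]
gripper_width: 0.0188
t 20.07 tcp [0.5135 0.1417 0.0851] rot [-177.1    -0.19  -88.1 ] F [-3.35 -2.3   8.87] w 0.0188
units x -4.86 y -0.02 z 0.08 yaw 0.02
```

```bash
python3 -m inch '[{"x":-0.22,"y":0,"z":-0.01,"yaw":0},{"x":-0.25,"y":0,"z":0,"yaw":0},{"x":-0.25,"y":0,"z":0,"yaw":0},{"x":-0.25,"y":0,"z":0,"yaw":0},{"x":-0.25,"y":0,"z":0,"yaw":0}]' |grep -E "tcp|force|width"; python3 rel.py 0.510 0.263 0.083 -88.2
```

```text
tcp_pos: [0.5124, 0.1728, 0.0853]
contact_force: [0.8, -3.0, 0.9]
gripper_width: 0.0185
t 20.48 tcp [0.5124 0.1728 0.0853] rot [-177.14   -0.29  -88.17] F [ 0.83 -2.97  0.88] w 0.0185
units x -3.61 y -0.02 z 0.09 yaw 0.01
```

```bash
for i in 1 2; do python3 -m inch '[{"x":-0.27,"y":0,"z":0,"yaw":0},{"x":-0.27,"y":0,"z":0,"yaw":0},{"x":-0.27,"y":0,"z":0,"yaw":0},{"x":-0.27,"y":0,"z":0,"yaw":0},{"x":-0.25,"y":0,"z":0,"yaw":0}]' |grep -E "tcp|force|width"; done; python3 rel.py 0.510 0.263 0.083 -88.2
```

```text
tcp_pos: [0.5112, 0.2099, 0.0853]
contact_force: [0.4, -2.1, 1.2]
gripper_width: 0.0184
tcp_pos: [0.51, 0.2471, 0.0852]
contact_force: [1.0, -2.6, 2.4]
gripper_width: 0.0186
t 21.32 tcp [0.51   0.2471 0.0852] rot [-177.12   -0.3   -88.11] F [ 0.98 -2.59  2.42] w 0.0186
units x -0.64 y -0.02 z 0.09 yaw 0.02
```

```bash
python3 -m inch '[{"x":-0.22,"y":0,"z":0,"yaw":0},{"x":-0.15,"y":0,"z":0,"yaw":0},{"x":-0.08,"y":0,"z":0,"yaw":0},{"x":0,"y":0,"z":0,"yaw":0}]' |grep -E "tcp|force|width"
python3 - <<'E'
from plant import r
import cv2,numpy as np
o=[]
for n,(x,y) in [("scene",(375,140)),("side",(235,295))]:
    p,d=r.capture(n);ci=r.camera_info(n);np.savez(f"pics/{n}3.npz",p=p,d=d,**ci)
    a=p[y-40:y+40,x-40:x+40,::-1]; o.append(cv2.resize(a,(400,400),interpolation=cv2.INTER_CUBIC))
cv2.imwrite("pics/slide.png",np.hstack(o))
E
python3 rel.py 0.510 0.263 0.083 -88.2
```

```text
tcp_pos: [0.5095, 0.2614, 0.0853]
contact_force: [0.8, -2.1, 2.6]
gripper_width: 0.0184
t 21.75 tcp [0.5096 0.2613 0.0853] rot [-177.09   -0.24  -88.05] F [-1.53  2.64  1.43] w 0.0186
units x -0.07 y -0.02 z 0.09 yaw 0.04
```

View pics/slide.png

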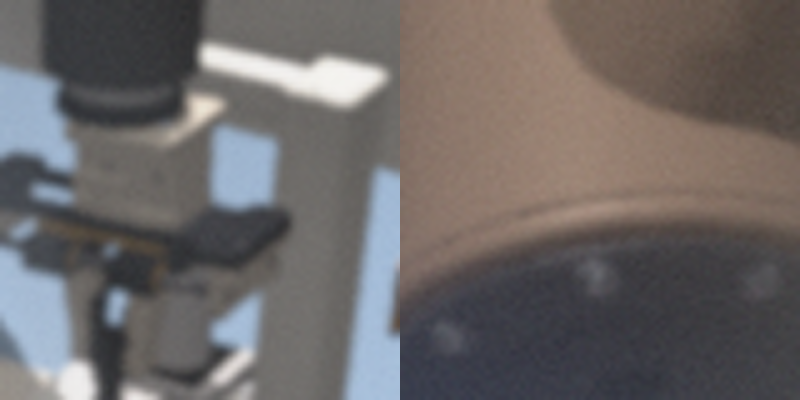

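```bash
python3 -m inch '[{"x":0,"y":0,"z":0,"yaw":0},{"x":0,"y":0,"z":0,"yaw":0},{"x":0,"y":0,"z":0,"yaw":0},{"x":0,"y":0,"z":0,"yaw":0}]' 0.1 |grep -E "tcp|force|width"; python3 -m inch '[{"x":0,"y":0,"z":-0.6,"yaw":0},{"x":0.1,"y":0,"z":-0.9,"yaw":0},{"x":0.5,"y":0,"z":-0.9,"yaw":0},{"x":0.9,"y":0,"z":-0.9,"yaw":0},{"x":0.9,"y":0,"z":-0.9,"yaw":0}]'|grep tcp; python3 -m inch '[{"x":0.9,"y":0,"z":-0.5,"yaw":0},{"x":0.9,"y":0,"z":0,"yaw":0},{"x":0.9,"y":0,"z":0,"yaw":0},{"x":0.8,"y":0,"z":0,"yaw":0},{"x":0,"y":0,"z":0,"yaw":0}]' |grep tcp;python3 - <<'E'
from plant import r
import cv2,numpy as np
ci=r.camera_info("wrist");p,d=r.capture("wrist");cv2.imwrite("pics/w3.png",p[:,:,::-1]);np.savez("pics/w3.npz",p=p,d=d,**ci)
for n in("scene","side"):
    p,d=r.capture(n);ci=r.camera_info(n);np.savez(f"pics/{n}4.npz",p=p,d=d,**ci);cv2.imwrite(f"pics/{n}4.png",p[:,:,::-1])
E
```

```text
tcp_pos: [0.5093, 0.2609, 0.0848]
contact_force: [-0.9, -1.2, -0.6]
gripper_width: 0.0398
tcp_pos: [0.5035, 0.1997, 0.1871]
tcp_pos: [0.5073, 0.107, 0.2081]
```

View pics/w3.png

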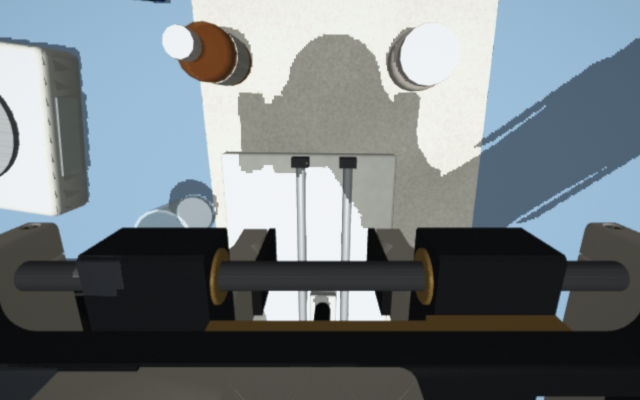

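The wrist view faces away from the can; only the handle shows, at (321,310). I'll use the fixed cameras instead.

```bash
python3 - <<'E'
from h import *
o=[]
for n,(x,y) in [("scene4",(375,140)),("side4",(235,295))]:
    p,W=cloud(f"pics/{n}.npz");o.append(cv2.resize(p[y-40:y+40,x-40:x+40,::-1],(400,400),interpolation=cv2.INTER_CUBIC))
    k=(W[...,2]>.129)&(W[...,2]<.141)&(abs(W[...,0]-.505)<.04)&(abs(W[...,1]-.347)<.04);P=W[k]
    print(n,k.sum(),'lid', P.mean(0).round(4) if len(P) else '', (np.percentile(P,[2,98],axis=0).mean(0)).round(4) if len(P) else '')
    k=(W[...,2]>.15)&(W[...,2]<.18)&(abs(W[...,0]-.505)<.03)&(abs(W[...,1]-.347)<.03);P=W[k];print('needle',len(P),np.median(P,0).round(4) if len(P) else '')
cv2.imwrite("pics/chk.png",np.hstack(o))
E
```

```text
scene4 97 lid [0.5122 0.3412 0.1357] [0.5109 0.3442 0.1346]
needle 7 [0.5091 0.3467 0.1672]
side4 394 lid [0.5065 0.3477 0.1341] [0.5076 0.347  0.1334]
needle 18 [0.5061 0.3479 0.167 ]
```

View pics/chk.png

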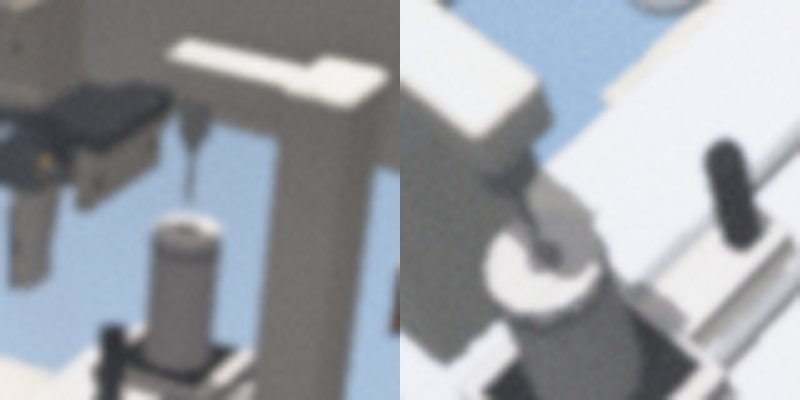

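Lid centre and needle agree to about 1–2 mm in the side view (lid 0.5076, 0.347; needle 0.506, 0.348), and in both views the needle points at the septum. Last, I'll check the rack and bystanders.

```bash
python3 - <<'E'
from h import *
for n in("scene","side"):
    p0,W0=cloud(f"pics/{n}0.npz");p,W=cloud(f"pics/{n}4.npz")
    for nm,x,y,rr,z0,z1 in [("can1",.557,-.137,.03,.11,.15),("can3",.558,-.308,.03,.11,.15),("bottle",.615,-.005,.04,.03,.13),("jar",.432,-.014,.045,.02,.07),("vial1",.667,-.26,.025,.015,.05),("vial2",.665,-.166,.025,.015,.05),("beaker",.675,.148,.05,.02,.085)]:
        f=lambda W:(lambda P:(len(P),P.mean(0).round(4)) if len(P) else 0)(W[(np.hypot(W[...,0]-x,W[...,1]-y)<rr)&(W[...,2]>z0)&(W[...,2]<z1)])
        print(n,nm,f(W0),f(W))
p=cv2.imread("pics/scene4.png")[90:340,170:430];q=cv2.imread("pics/side4.png")[110:310,200:420]
cv2.imwrite("pics/fin.png",np.hstack([cv2.resize(p,(400,385)),cv2.resize(q,(400,385))]))
E
```

```text
scene can1 (247, array([ 0.5703, -0.1426,  0.1245])) (236, array([ 0.5702, -0.1429,  0.1249]))
scene can3 (320, array([ 0.5715, -0.3115,  0.125 ])) (319, array([ 0.5712, -0.3115,  0.1248]))
scene bottle (511, array([ 0.6253, -0.0147,  0.072 ])) (513, array([ 0.6255, -0.0148,  0.0719]))
scene jar (379, array([ 0.4361, -0.0172,  0.0476])) (374, array([ 0.4361, -0.017 ,  0.0478]))
scene vial1 (132, array([ 0.6674, -0.262 ,  0.0343])) (128, array([ 0.6672, -0.2619,  0.0346]))
scene vial2 (115, array([ 0.666 , -0.1686,  0.0336])) (112, array([ 0.666 , -0.1688,  0.0342]))
scene beaker (497, array([0.6697, 0.1601, 0.0557])) (494, array([0.6696, 0.1601, 0.0556]))
side can1 (211, array([ 0.5591, -0.1294,  0.1235])) (201, array([ 0.5593, -0.13  ,  0.1241]))
side can3 (171, array([ 0.5599, -0.2983,  0.1234])) (168, array([ 0.56  , -0.2987,  0.1236]))
side bottle (441, array([0.6084, 0.0066, 0.0727])) (268, array([0.6087, 0.0113, 0.0662]))
side jar (487, array([0.423 , 0.0008, 0.0487])) (488, array([0.4229, 0.0008, 0.0486]))
side vial1 (50, array([ 0.6616, -0.2546,  0.0345])) (50, array([ 0.6619, -0.2549,  0.0342]))
side vial2 (62, array([ 0.6598, -0.1614,  0.0326])) (7, array([ 0.6624, -0.1715,  0.0393]))
side beaker (601, array([0.6656, 0.1668, 0.0523])) (608, array([0.6653, 0.1669, 0.0523]))
```

View pics/fin.png

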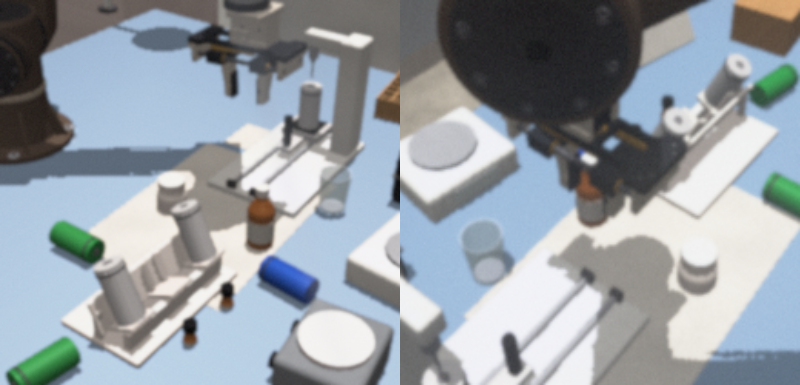

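Both empty cans rest in their cradles, the bystanders have not moved (the side view's bottle and vial 2 are just hidden by the arm), and the gripper is clear. Handing in.

```bash
python3 -c "
from plant import r
print(r.get_state()['time_s']);print(r.close_job())"
```

```text
23.0667
the job is handed in; nothing more can be done
None
```

I set the heavy can (can 2) upright on the pad and slid the carriage until the needle was over its septum. I handed the job in at about 23 s of the 72 s allowed.

- **Finding the heavy can:** I lifted can 1 (about 1 N, empty) and put it back in its cradle. Can 2 pulled about 3.4 N, so I took that one. I did not lift can 3, since only one can is heavy.
- **Placing it:** I lowered can 2 until its bottom edge touched the pad, tipped it upright in a light grip and released it. A lid-plane fit afterwards showed less than 1° of lean.
- **Needle over septum:** I moved the carriage by its handle. In the side view the lid centre was at (0.508, 0.347) and the needle at (0.506, 0.348), so they agree within about 2 mm.
- **Other things:** Cans 1 and 3 sit in their cradles within 1 mm of where they started. The bottle, jar, vials and beaker are unmoved in the scene view.

**What did not go cleanly or disagreed:**
- **Contact forces:** Putting can 1 back pressed it into its cradle with about 31 N at the wrist. Can 2's first touch on the pad peaked at about 21 N.
- **Scene camera:** Its lid estimate was up to about 6 mm off in y, because other points got mixed in, so I relied on the side camera and the close-up crops.
- **Views I could not use:** The last wrist view faced away from the can. In the final side view the arm hid parts of the bottle and vial 2.

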